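# Prop the specimen bin's flap open and weigh the round specimen

## Task

Stand the aluminium block on the runway beside the specimen bin and push it along, against the flap's roller, until it drops fully into the pocket at the runway's end and holds the spring-closed flap wide open by itself; stop as soon as it comes up against the small spring buffer at the pocket's far end, and do not drive the buffer in. Then take the round specimen out of the bin and gently stand it upright on the middle of the balance pan, leaving the flap propped, the square specimen in the bin, and the steel disc and the cup where they are.

Things in the scene. Friction and masses are not known exactly. Their poses are not given: they have to be found in the camera images.
- bin: Fixed grey sheet-steel box, outside 120 (x) x 240 (y) x 100 mm high, walls and floor 5 mm, open on top but covered by the flap. Origin: centre of the underside; x points away from the robot, z up. Beside it on its +y side, centred at bin y = 186 mm, a steel channel for the block runs along bin x from -145 to +185 mm: 50 mm wide inside, guide walls 6 mm thick with tops at z = 126 mm.
- runway (a point): Point on the surface of the raised runway in the channel (bin x = -60, y = 186, z = 116 mm; axes as the bin's). A block centred here, along bin x, stands wholly on the runway, its nose 15 to 20 mm short of the roller. The runway starts behind bin x = -118 mm and ends in an 8 mm step down to the pocket.
- pocket (a point): Rough middle of the pocket's floor (bin x = 60, y = 186, z = 108 mm). Pocket: 104 mm from the runway's step to a 10 mm high buffer. Runway and buffer are one insert, set anew by hand each time: the step lies unmeasured between bin x = -1 and +21 mm. The block drops 8 mm as its rear passes the step and meets the buffer 4 mm later; the step then stops the flap's spring from pushing it back.
- buffer (a joint): How far (m) the buffer at the pocket's end is pushed in: 0 at rest, springs back; 3 N per mm. It is a delicate stop for the block's nose: a light touch of 1 to 3 mm is fine, more than 7 mm (about 21 N) spoils its setting.
- flap (a joint): Angle of the bin's flap in rad: 0 shut (level), growing as its robot-side edge swings up and away; limit 2.4. Plate 136 x 244 x 3 mm, hinged along bin y at bin x = 72, z = 103 mm. A light spring (0.1 N m shut, 0.25 N m open) and its weight shut it when it is let go. With the block in the pocket it stands at about 1.4 to 2.0.
- flap_roller (a point): Centre of the flap's free-turning steel roller, 16 mm thick, 46 mm long along bin y, carried over the channel on a crank 70 mm from the hinge axis. It turns with the flap: shut, it is 55 mm on the robot side of and 43 mm above the hinge axis; pushing it along bin +x opens the flap (about 5 to 9 N needed, the block's own friction besides).
- prop: Loose rectangular aluminium block, 100 (x) x 40 (y) x 70 mm high (z), about 0.75 kg. Origin: centre of its underside. Either end may lead. Pushed level on its end face, at half height or above, it slides with about 4 to 8 N; pressing down on it makes it bind.
- round_specimen: Loose round steel-coloured specimen, diameter 38, 80 mm tall, about 0.24 kg, standing on the bin's floor (5 mm above the table). Origin: centre of its underside, z along its axis.
- square_specimen: Loose square specimen 36 x 36 x 80 mm, standing in the bin next to the round one, about 100 mm apart along bin y, either way round. Origin: centre of its underside. Leave it.
- balance: The balance: a fixed white box 220 (x) x 170 (y) x 50 mm high carrying the pan 30 mm beyond its middle along its x. Origin: centre of the underside.
- pan (a point): Centre of the top face of the balance's round steel pan, 124 mm in diameter, 68 mm above the table.
- test_block: Loose steel disc, diameter 64, 16 mm thick, lying on the table in front of the bin. Bystander.
- cup: Loose white ceramic cup, 76 mm wide, 90 mm high. Origin at the underside. Bystander.
Not all that is in view belongs to the job. Several things have the shape of the prop; the one meant has the colours described above.

How it is judged:
On the way, in this order (a step that is already met when the one before it is completed fails the run):
1. the block sits flat in the pocket and alone holds the flap wide open (value of joint flap above 1.25 rad and z of prop in the frame of bin between 0.105 and 0.111 m and x of prop in the frame of bin between 0.04 and 0.085 m and y of prop in the frame of bin between 0.175 and 0.197 m and angle between prop's own z axis and vertical below 0.06 rad and contact force between the arm and prop below 0.2 N and contact force between the arm and bin below 0.2 N), for 0.3 s.
2. the round specimen is lifted out of the bin while the flap stays propped (z of round_specimen in the frame of bin above 0.105 m and value of joint flap above 1.25 rad), for 0.1 s.
At the end, for the whole second after the job is handed in: The round specimen stands upright (within 4.5 degrees) and at rest on the balance pan, its axis within 25 mm of the pan's centre; the block sits flat in the channel's pocket and holds the flap open by more than 1.25 rad; the square specimen still stands in the bin within 30 mm of its place (horizontal distance between round_specimen and pan below 0.025 m and z of round_specimen in the frame of pan between -0.004 and 0.004 m and angle between round_specimen's own z axis and vertical below 0.08 rad and linear speed of round_specimen below 0.02 m/s and value of joint flap above 1.25 rad and z of prop in the frame of bin between 0.105 and 0.111 m and x of prop in the frame of bin between 0.04 and 0.085 m and y of prop in the frame of bin between 0.175 and 0.197 m and angle between prop's own z axis and vertical below 0.06 rad and distance of square_specimen from where it was at the start of the episode below 0.03 m and angle between square_specimen's own z axis and vertical below 0.15 rad); the robot touches nothing.
It fails at once if the buffer is driven in by more than 7 mm (value of joint buffer above 0.007 m).
It fails at once if the round specimen is let fall (over 0.35 m/s while not held) (contact force between the fingers and round_specimen below 0.05 N and linear speed of round_specimen above 0.35 m/s).
It fails at once if the specimen is banged down or pressed hard on the balance (more than 120 N) (contact force between round_specimen and balance above 120 N).
It fails at once if the steel disc or the cup is moved by more than 30 mm (distance of any of test_block, cup from where it was at the start of the episode above 0.03 m).
It also fails if it takes over 72 s, if anything falls off the work surface, if the arm or the gripper's body presses on something with over 40 N, if the wrist force passes 120 N, or if a joint passes its speed limit or range.

## Robot

A 7-joint arm with a two-finger parallel gripper is mounted at the origin on the work surface. World frame = base frame: x ahead of the robot, y to its left, z up, the work surface at z = 0. Lengths are in m, angles in rad, forces in N, time in s.
With the tool pointing down it reaches from about 0.4 to 0.875 m from the base axis. Payload 19.3 kg.
Tool frame: the origin (TCP) lies on the centre line of the jaws, within the pads' length; the fingertips stand 8 mm ahead of it and the grasp point (between the pads) lies 11 mm behind it; z points along the fingers, y is the line along which they close (so a half turn about z gives the same grasp; the last joint's range is limited). The gripper opens to 85 mm and grips with 20 to 120 N. Pads are 22 mm wide; open, the fingers measure 114 mm over their backs; the gripper's body (76 mm by 85 mm) begins 54 mm behind the grasp point. The pads swing forward as they close: fully open they stand 13 mm farther back than shut.
Start: joints at [-1.355, 0.521, -0.036, 1.599, 0.021, 1.021, -0.113], TCP at [0.176, 0.6, 0.239] pointing down, gripper open.
Joint ranges: [-2.91, 2.91], [-0.3, 2.13], [-1.5, 1.42], [0.17, 2.43], [-1.26, 4.41], [0.16, 1.93], [-2.52, 2.52]. Speed limits (rad/s): [1.89, 1.89, 2.39, 2.39, 3.01, 3.01, 3.01].

## Interface

Orientations are given as [roll, pitch, yaw] about the fixed x, y, z axes, in that order (R = Rz(yaw) Ry(pitch) Rx(roll)).
In Python, from workcell import status, grab_frame, camera_params, bot, search_frame, silhouettes gives the robot as it stands.
- The arm moves only by the shell command python3 -m creep 'ROWS' [FORCE]. ROWS is JSON, a list of rows, each a list of 5 numbers: the shift along the tool's x, y, z in units of 60 mm (1.0 is 60 mm), then the turn about the tool's z in units of 8 degrees (1.0 is 8 degrees), then the opening, from 0 (shut) to 1 (fully open). In form: [[x, y, z, twist, hand], ...]. A call has 1 to 5 rows; each row is the pose to reach, as a shift and turn from the pose commanded when the call began, along the tool's axes at that moment; what a row does not reach only later rows make up. A row lasts 1/8 s, in which the tool goes at most 62.5 mm and 10.7 degrees, less where a joint would pass 70% of its speed; a pose out of reach is approached as far as the arm can. A call with a gripper value outside its range is refused whole. The fingers move at their own pace and stop on an object; FORCE is the grip in N (left out, the last holds). Time passes only in rows, so rows that repeat a pose let the fingers close. It gives the time, the measured TCP pose, the force, the opening and the grip force at its end, in the units of the state.
- status.observe(): the state, without advancing time (a new reading comes with each control period).
- grab_frame(name): name is "scene" or "top" or "wrist"; returns the picture (480x640x3 uint8, blue, green, red); there is no depth.
- camera_params(name): a dict with "K" (3x3 intrinsics, pixels), "rvec" (rotation vector, rad) and "tvec" (3), from world to camera coordinates, as OpenCV has them; the wrist camera has in their place "tool_from_camera" (4x4, takes a point from camera to tool coordinates, whose origin is the TCP and whose axes are the flange's). Camera axes: x right, y down, z forward; pixel columns grow to the right and rows downward; lengths in m; the calibration is good to about 2 mm. A picture is of the moment at which its call begins: read the wrist's pose just before it. camera_params takes no time and is no camera call.
- bot.job_done(): hands the job in; it is judged then, once.
Trained networks look in the newest picture that a camera, given by its name, has taken for a name from the list of things; names that differ only in an ending like _2 or _b are one class to them, and where a whole thing is asked for, a point or a joint stands for the part that bears it (a point fixed in the world has none). Each returns a list of dicts, best first, with "p" (0 to 1); they miss things now and then, are a little off and sometimes report something else, mostly with a low value. They report only what shows in the picture. A call takes as long as a camera call. They do not tell look-alikes from the thing itself.
- search_frame(camera, name): "extent" ([left, top, right, bottom] as shares, 0 to 1, of the picture: columns of its width, rows of its height, round what is visible of it).
- silhouettes(camera, name): "mask" (480x640 bool, what is visible of it) and "extent" ([left, top, right, bottom] as shares, 0 to 1, of the picture: columns of its width, rows of its height, round what is visible of it).
The state is a dict: "clock": time; "qpos": joint angles; "qd": joint speeds; "joint_efforts": joint torques, N m; "position": TCP position; "tool_rot": TCP orientation; "force": force on the tool from outside, world axes, zero at the start; "moment": the same for the moment, N m; "grip_width": finger opening in m; "finger_force": force on a finger pad.
Only numpy, scipy, OpenCV 4.12 (cv2) and the standard library are available. Lean on these libraries where they do the work, as an engineer would, in place of code of your own. Each camera call takes 0.05 s, during which the arm holds its last target. There are 200 camera calls.

## Working session

There is one attempt and no reset: what is moved stays moved. The work goes in short steps, Python scripts to look and compute and a shell command to move; the robot and the scene stay as the last step left them, time stands still between calls to the robot, and variables do not carry over. Pictures are saved under pics/ and viewed, at most 11 in all, crops included, and the job is handed in when it is done.

```bash
ls; mkdir -p pics
cat > h.py <<'E'
import numpy as np, cv2
from workcell import status, grab_frame, camera_params, bot, search_frame, silhouettes
from scipy.spatial.transform import Rotation as R
def cam(name):
    p=camera_params(name);K=np.array(p["K"])
    if "rvec" in p:
        M=cv2.Rodrigues(np.array(p["rvec"],float))[0];t=np.array(p["tvec"],float).ravel()
    else:
        s=status.observe();T=np.array(p["tool_from_camera"]);W=np.eye(4);W[:3,:3]=R.from_euler('xyz',s["tool_rot"]).as_matrix();W[:3,3]=s["position"]
        I=np.linalg.inv(W@T);M=I[:3,:3];t=I[:3,3]
    return K,M,t
def ray(c,u,v,z):
    K,M,t=c;o=-M.T@t;d=M.T@np.linalg.inv(K)@np.array([u,v,1.]);return o+d*(z-o[2])/d[2]
def proj(c,P):
    K,M,t=c;q=(M@np.atleast_2d(P).T+t[:,None]);q=K@q;return (q[:2]/q[2]).T
def tool(P):
    "world delta to point P in tool units"
    s=status.observe();return R.from_euler('xyz',s["tool_rot"]).as_matrix().T@(np.array(P)-s["position"])/0.06
E
python3 - <<'E'
from h import *
s=status.observe();print({k:np.round(v,3) for k,v in s.items()})
for n in("scene","top"):
    im=grab_frame(n);cv2.imwrite(f"pics/{n}0.png",im)
    for o in("bin","prop","flap","flap_roller","round_specimen","balance","pan","cup","test_block"):
        for d in search_frame(n,o): print(n,o,round(d["p"],2),np.round(np.array(d["extent"])*[640,480,640,480]))
E
```

```text
pics
{'clock': np.float64(0.0), 'qpos': array([-1.355,  0.522, -0.036,  1.6  ,  0.021,  1.021, -0.113]), 'qd': array([ 0.   ,  0.001, -0.   ,  0.001,  0.   ,  0.   ,  0.   ]), 'joint_efforts': array([-1.0000e-03, -9.2710e+01,  1.9790e+00, -3.6993e+01,  1.8000e-02,
        8.0000e-03, -0.0000e+00]), 'position': array([0.176, 0.599, 0.239]), 'tool_rot': array([-3.14 ,  0.   ,  2.856]), 'force': array([ 1.101, -0.615, -0.488]), 'moment': array([ 0.04 , -0.019,  0.024]), 'finger_force': np.float64(0.0), 'grip_width': np.float64(0.085)}
scene bin 0.69 [148. 241. 407. 480.]
scene bin 0.24 [358. 127. 485. 233.]
scene prop 0.77 [303. 142. 330. 198.]
scene prop 0.65 [314. 197. 362. 251.]
scene prop 0.58 [367. 240. 396. 303.]
scene flap 0.8 [152. 293. 342. 455.]
scene flap_roller 0.66 [154. 291. 341. 451.]
scene balance 0.78 [360. 127. 483. 232.]
scene pan 0.86 [360. 126. 481. 230.]
scene cup 0.69 [432. 227. 476. 276.]
scene cup 0.29 [313. 198. 358. 249.]
scene test_block 0.85 [134. 301. 171. 334.]
top bin 0.92 [332. 112. 498. 265.]
top bin 0.51 [198. 166. 237. 208.]
top prop 0.83 [261. 186. 300. 242.]
top prop 0.76 [227. 321. 278. 369.]
top flap 0.69 [342. 156. 500. 223.]
top flap_roller 0.62 [341. 155. 503. 225.]
top flap_roller 0.17 [265. 250. 294. 298.]
top balance 0.87 [132. 224. 217. 334.]
top pan 0.64 [133. 222. 221. 337.]
top cup 0.94 [196. 168. 238. 208.]
top test_block 0.8 [453. 286. 476. 312.]
```

View pics/scene0.png

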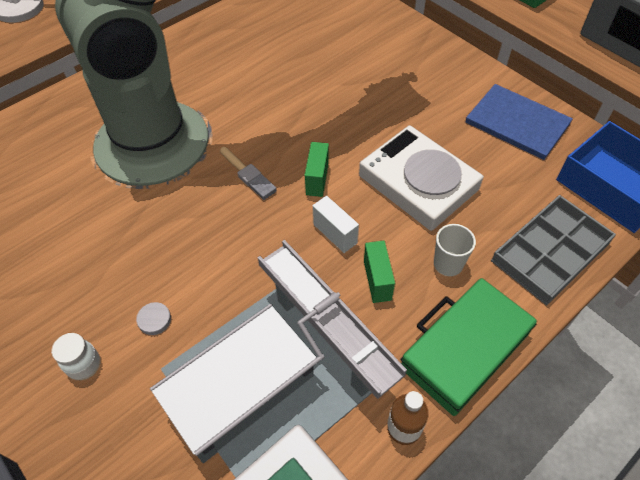

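View pics/top0.png

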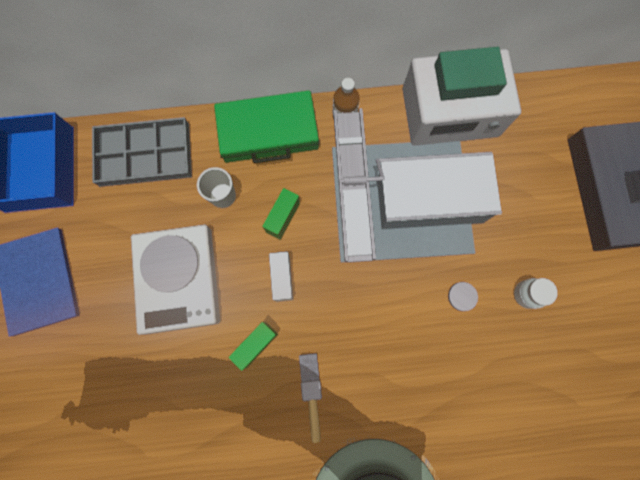

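The arm itself is not in either view. Candidates for the prop, in top pixels: green block (282,212), green block (252,345), grey-white aluminium block (281,276), which is (335,224) in scene. I choose the aluminium one. The bin and channel are at top (340–500, 105–262), and the pan is at (168,263). A close crop will check the choice.

Run:
```python
from h import *
im=cv2.imread("pics/top0.png");a=cv2.resize(im[95:315,255:515],None,fx=3,fy=2.7,interpolation=cv2.INTER_CUBIC);
a=cv2.resize(im[100:300,255:515],(780,600),interpolation=cv2.INTER_CUBIC);cv2.imwrite("pics/c1.png",a)
c=cam("top")
print("cam",-c[1].T@c[2])
for n,o in(("top","prop"),("top","pan"),("top","balance"),("top","cup"),("top","test_block"),("scene","prop")):
    grab_frame(n)
    for d in silhouettes(n,o):
        m=d["mask"].astype(np.uint8);pts=cv2.findNonZero(m);r=cv2.minAreaRect(pts)
        z={"prop":.07,"pan":.068,"balance":.05,"cup":.09,"test_block":.016}[o]
        print(n,o,round(d["p"],2),np.round(r[0]),np.round(r[1]),round(r[2]),np.round([ray(cam(n),*q,z)[:2] for q in cv2.boxPoints(r)],3).tolist(),np.round(ray(cam(n),*r[0],z),3))
```

```text
cam [0.37237962 0.07332462 1.02992275]
top prop 0.95 [282. 214.] [23. 49.] 29 [[0.598, 0.18], [0.689, 0.121], [0.658, 0.078], [0.568, 0.138]] [0.628 0.13  0.07 ]
top prop 0.85 [280. 277.] [49. 22.] 86 [[0.545, 0.167], [0.543, 0.121], [0.438, 0.123], [0.44, 0.169]] [0.491 0.145 0.07 ]
top prop 0.71 [253. 346.] [21. 51.] 45 [[0.339, 0.268], [0.403, 0.188], [0.37, 0.16], [0.306, 0.24]] [0.354 0.214 0.07 ]
top pan 0.87 [174. 280.] [104.  86.] 84 [[0.623, 0.471], [0.623, 0.285], [0.399, 0.276], [0.4, 0.453]] [0.509 0.371 0.068]
top balance 0.96 [174. 280.] [103.  85.] 84 [[0.628, 0.477], [0.627, 0.289], [0.401, 0.28], [0.403, 0.46]] [0.512 0.376 0.05 ]
top cup 0.91 [218. 188.] [42. 34.] 45 [[0.708, 0.318], [0.758, 0.263], [0.683, 0.204], [0.635, 0.259]] [0.696 0.261 0.09 ]
top cup 0.54 [175. 280.] [104.  84.] 85 [[0.619, 0.457], [0.616, 0.279], [0.398, 0.273], [0.402, 0.443]] [0.506 0.363 0.09 ]
top cup 0.36 [417. 182.] [152. 166.] 87 [[0.849, -0.0], [0.832, -0.376], [0.487, -0.33], [0.504, 0.02]] [ 0.662 -0.171  0.09 ]
top test_block 0.75 [462. 297.] [28. 29.] 90 [[0.443, -0.223], [0.436, -0.288], [0.375, -0.277], [0.381, -0.213]] [ 0.408 -0.25   0.016]
scene prop 0.92 [317. 169.] [22. 53.] 5 [[0.412, 0.131], [0.305, 0.238], [0.342, 0.27], [0.447, 0.162]] [0.378 0.198 0.07 ]
scene prop 0.89 [335. 223.] [57. 31.] 44 [[0.452, 0.098], [0.438, 0.17], [0.567, 0.164], [0.578, 0.096]] [0.51  0.132 0.07 ]
scene prop 0.56 [379. 271.] [62. 27.] 76 [[0.579, 0.13], [0.602, 0.179], [0.716, 0.104], [0.694, 0.059]] [0.65  0.117 0.07 ]
```

View pics/c1.png

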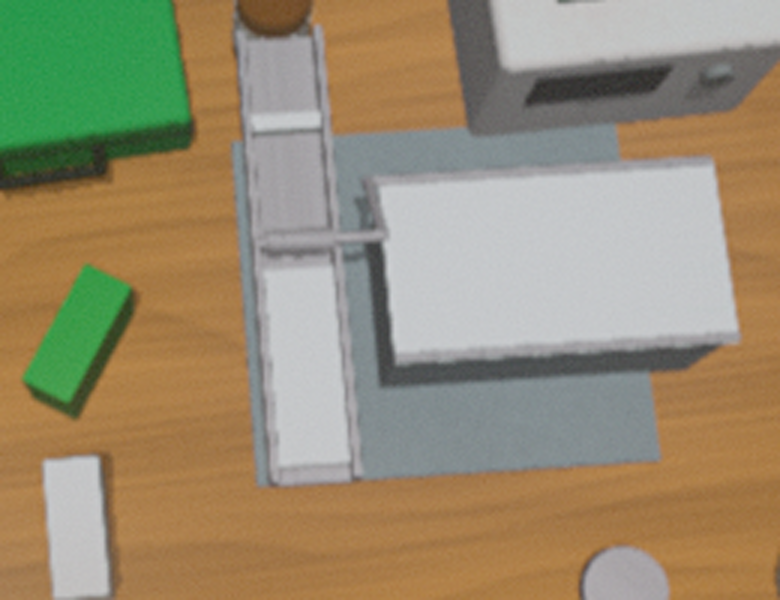

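The crop confirms the grey block at crop (77,528). The green block sits well to its upper right and the channel is free, with the flap shut. The runway's white ends near crop row 262 and the buffer's front is near row 131.

Run:
```python
from h import *
from scipy.optimize import least_squares
c=cam("top")
f=lambda u,v:(255+u/3,100+v/3)
obs=[((238,30),(.185,.217,.126)),((322,28),(.185,.155,.126)),((270,485),(-.145,.217,.126)),((360,477),(-.145,.155,.126)),
((372,180),(.072,.122,.105)),((712,160),(.072,-.122,.105)),((397,364),(-.064,.122,.105)),((737,342),(-.064,-.122,.105))]
B=np.array([o[1] for o in obs]);U=np.array([f(*o[0]) for o in obs])
def W(p,B):
    q=np.array(B)@R.from_euler('z',p[2]).as_matrix().T;q[:,:2]+=p[:2];return q
r=least_squares(lambda p:(proj(c,W(p,B))-U).ravel(),[.66,-.17,0.],loss='soft_l1')
print(r.x,np.round(r.fun.reshape(-1,2),1).tolist())
p=r.x;print("runway,pocket",W(p,[[-.06,.186,.116],[.06,.186,.108]]))
inv=lambda P:R.from_euler('z',-p[2]).apply(P-np.array([p[0],p[1],0]))
print("step",inv(ray(c,*f(299,262),.116)),"buf",inv(ray(c,*f(287,133),.118)),"roller",inv(ray(c,*f(297,241),.146)))
b=np.array([ray(c,*f(*q),.07) for q in((43,457),(101,456),(108,598),(52,599))]);print(b.round(3).tolist(),b.mean(0),np.degrees(p[2]))
cs=cam("scene");print(np.round(proj(cs,W(p,B))))
# pan: ellipse
im=cv2.imread("pics/top0.png")
print("pan",ray(c,168.5,263,.068), proj(cs,ray(c,168.5,263,.068)))
```

```text
[ 0.63701129 -0.21424606 -0.04341039] [[-1.1, 0.2], [-0.5, -0.8], [-0.2, -0.7], [0.4, 0.0], [1.5, 0.4], [0.1, 0.2], [-0.9, 0.1], [0.9, 0.2]]
runway,pocket [[ 0.58513961 -0.02581749  0.116     ]
 [ 0.70502656 -0.0310251   0.108     ]]
step [0.01154563 0.18375005 0.116     ] buf [0.10757443 0.18479318 0.118     ] roller [0.01707855 0.18693442 0.146     ]
[[0.546, 0.164, 0.07], [0.542, 0.123, 0.07], [0.441, 0.127, 0.07], [0.444, 0.166, 0.07]] [0.49330367 0.14505189 0.07      ] -2.4872320032158655
[[407. 368.]
 [378. 392.]
 [284. 238.]
 [257. 256.]
 [317. 358.]
 [193. 453.]
 [269. 302.]
 [149. 387.]]
pan [0.54645452 0.38083989 0.068     ] [[432.11088368 170.19133422]]
```

```bash
cat >> h.py <<'E'
BIN=[0.63701,-0.21425,-0.0434]
def w(P,p=None):
    p=p or BIN;return R.from_euler('z',p[2]).apply(P)+np.array([p[0],p[1],0])
def b(P,p=None):
    p=p or BIN;return R.from_euler('z',-p[2]).apply(np.array(P)-np.array([p[0],p[1],0]))
def st():
    s=status.observe();print("t",round(float(s["clock"]),2),"pos",np.round(s["position"],4),"yaw",round(float(s["tool_rot"][2]),4),"F",np.round(s["force"],1),"w",round(float(s["grip_width"]),4),"ff",round(float(s["finger_force"]),1),"bin",np.round(b(s["position"]),4))
E
python3 -c "
from h import *
print(tool([.493,.145,.16]))"
```

```text
[-7.20188831 -5.78142773  1.32165481]
```

```bash
python3 -m creep '[[-0.8,-0.6,0,-0.6,1],[-1.6,-1.2,0,-1.2,1],[-2.4,-1.85,0,-1.83,1],[-3.2,-2.5,0,-1.83,1],[-4.0,-3.15,0,-1.83,1]]'; python3 -c "
from h import *
st();print(tool([.493,.145,.16]))"
```

```text
clock: 2.22
position: [0.3542, 0.3489, 0.2395]
tool_rot: [3.141, 0.0, 3.111]
force: [0.3, 0.4, 1.0]
grip_width: 0.0855
finger_force: 0.0
t 2.23 pos [0.3542 0.3489 0.2395] yaw 3.1113 F [0.3 0.4 1. ] w 0.0855 ff 0.0 bin [-0.307   0.5504  0.2395]
[-2.41492435 -3.32739567  1.32524613]
```

```bash
python3 -m creep '[[-0.5,-0.7,0.1,0,1],[-1.1,-1.5,0.3,0,1],[-1.7,-2.3,0.5,0,1],[-2.2,-3.0,0.8,0,1],[-2.4,-3.3,0.9,0,1]]'; python3 -m creep '[[0,0,0,0,1],[0,0,0,0,1]]'>/dev/null
python3 - <<'E'
from h import *
st();c=cam("wrist");im=grab_frame("wrist");cv2.imwrite("pics/w1.png",im)
for d in silhouettes("wrist","prop"):
    r=cv2.minAreaRect(cv2.findNonZero(d["mask"].astype(np.uint8)));print(round(d["p"],2),r,np.round([ray(c,*q,.07)[:2] for q in cv2.boxPoints(r)],3).tolist(),ray(c,*r[0],.07))
E
```

```text
clock: 2.85
position: [0.4921, 0.1454, 0.1845]
tool_rot: [-3.14, -0.0, 3.108]
force: [-0.9, -0.3, -0.1]
grip_width: 0.0851
finger_force: 0.0
t 3.1 pos [0.4908 0.1493 0.1855] yaw 3.112 F [0.2 1.3 0.2] w 0.0855 ff 0.0 bin [-0.1618  0.3568  0.1855]
0.97 ((306.5590515136719, 399.0340881347656), (81.42774200439453, 160.1488800048828), 34.35433578491211) [[0.652, 0.077], [0.546, 0.146], [0.582, 0.191], [0.698, 0.124]] [0.61577821 0.13617627 0.07      ]
0.93 ((313.9999694824219, 225.49996948242188), (166.99996948242188, 67.99998474121094), 90.0) [[0.437, 0.128], [0.439, 0.167], [0.546, 0.166], [0.544, 0.122]] [0.48807542 0.14575492 0.07      ]
0.67 ((405.5204772949219, 15.184844970703125), (77.60907745361328, 125.01370239257812), 46.80874252319336) [[0.38, 0.16], [0.342, 0.206], [0.368, 0.235], [0.409, 0.188]] [0.37408451 0.19763115 0.07      ]
```

View pics/w1.png

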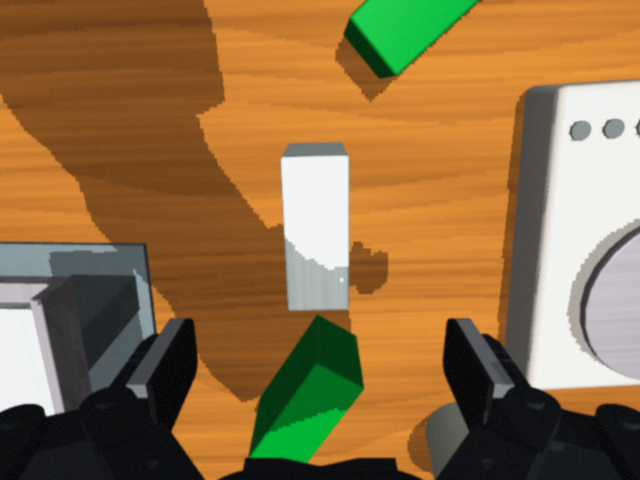

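The aluminium block's top face spans (282,157)–(349,310) in the wrist view. Its far end is close to a green block at (310,340), but the fingers are to go on its sides.

Run:
```python
from h import *
st();c=cam("wrist");q=np.array([ray(c,u,v,.07) for u,v in((289,310),(348,310),(349,155),(282,157))]);print(q.round(4).tolist(),q.mean(0));P=q.mean(0);P[2]=.04;print(tool(P))
```

```text
t 3.2 pos [0.4908 0.1495 0.1856] yaw 3.1129 F [-0.1  0.  -0.5] w 0.0846 ff 0.0 bin [-0.1619  0.3571  0.1856]
[[0.5453, 0.1278, 0.07], [0.5464, 0.1663, 0.07], [0.446, 0.1676, 0.07], [0.446, 0.1289, 0.07]] [0.49593125 0.14764491 0.07      ]
[-0.08595212 -0.02992362  2.42721482]
```

```bash
python3 -m creep '[[-0.09,-0.03,0.6,0,1],[-0.09,-0.03,1.3,0,1],[-0.09,-0.03,1.9,0,1],[-0.09,-0.03,2.25,0,1],[-0.09,-0.03,2.43,0,1]]' ; python3 -m creep '[[0,0,0,0,1],[0,0,0,0,0.3],[0,0,0,0,0.3],[0,0,0,0,0.3],[0,0,0,0,0.3]]' 60; python3 -c "
from h import *
st()"
```

```text
clock: 3.82
position: [0.4959, 0.1471, 0.0388]
tool_rot: [-3.141, -0.001, 3.113]
force: [-0.0, -0.4, 0.0]
grip_width: 0.0853
finger_force: 0.0
clock: 4.45
position: [0.4968, 0.1466, 0.0402]
tool_rot: [3.141, 0.001, 3.111]
force: [-1.6, 0.1, 10.5]
grip_width: 0.0396
finger_force: 58.9
t 4.45 pos [0.4968 0.1466 0.0402] yaw 3.1114 F [-1.6  0.1 10.5] w 0.0396 ff 58.9 bin [-0.1557  0.3544  0.0402]
```

```bash
python3 -m creep '[[0,0,-0.5,0,0.3],[0,0,-1.2,0,0.3],[0,0,-1.9,0,0.3],[0,0,-2.5,0,0.3],[0,0,-2.8,0.1,0.3]]'; python3 -c "
from h import *
st();print(tool(w([-.064,.186,.19])))"
```

```text
clock: 5.08
position: [0.4965, 0.1463, 0.2092]
tool_rot: [3.141, 0.001, 3.097]
force: [-0.5, 0.0, -8.8]
grip_width: 0.0391
finger_force: 64.9
t 5.08 pos [0.4965 0.1463 0.2092] yaw 3.097 F [-0.5  0.  -8.8] w 0.0391 ff 64.9 bin [-0.156   0.3541  0.2092]
[-1.5369958  -2.80065185  0.32074276]
```

```bash
python3 -m creep '[[-0.3,-0.6,0,0,0.3],[-0.7,-1.3,0,0,0.3],[-1.1,-2.0,0,0,0.3],[-1.4,-2.6,0,0,0.3],[-1.54,-2.8,0,0,0.3]]';python3 -m creep '[[0,0,0.1,0,0.3],[0,0,0.2,0,0.3]]'
python3 - <<'E'
from h import *
st();print(tool(w([-.064,.186,.156])))
c=cam("wrist");im=grab_frame("wrist");st();t=grab_frame("top")[100:300,255:455]
cv2.imwrite("pics/w2.png",np.hstack([cv2.resize(im,(480,360)),cv2.resize(t,(320,320))[0:320].__class__(0) if 0 else cv2.copyMakeBorder(cv2.resize(t,(320,320)),0,40,0,0,0)]))
print(proj(c,w([[-.145,.211,.126],[-.145,.161,.126],[.01,.211,.116],[-.064,.211,.126],[-.064,.161,.126]])))
E
```

```text
clock: 5.7
position: [0.5812, -0.0284, 0.207]
tool_rot: [-3.141, -0.001, 3.094]
force: [0.1, 1.1, -9.1]
grip_width: 0.039
finger_force: 64.8
clock: 5.95
position: [0.5807, -0.0244, 0.1948]
tool_rot: [3.141, -0.001, 3.098]
force: [0.6, -0.7, -8.8]
grip_width: 0.0391
finger_force: 64.9
t 5.95 pos [ 0.5807 -0.0244  0.1948] yaw 3.0985 F [ 0.6 -0.7 -8.8] w 0.0391 ff 64.9 bin [-0.0645  0.1873  0.1948]
[-0.00919575 -0.02145968  0.64647896]
t 6.0 pos [ 0.5804 -0.0243  0.1941] yaw 3.0988 F [-1.1 -0.5 -9.8] w 0.0391 ff 64.7 bin [-0.0648  0.1874  0.1941]
[[372.69735055  91.45108289]
 [261.53739802  91.43292765]
 [360.37464502 370.20857146]
 [366.48508045 258.99116364]
 [268.32315552 258.98413013]]
```

View pics/w2.png

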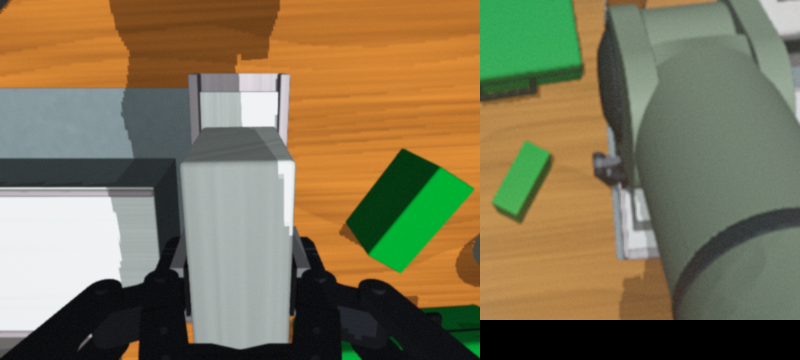

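The block hangs centred over the channel, whose walls show at wrist (261–377, 98). Lowering it now.

```bash
python3 -m creep '[[0,0,0.15,0,0.3],[0,0,0.3,0,0.3],[0,0,0.45,0,0.3],[0,0,0.55,0,0.3],[0,0,0.6,0,0.3]]';python3 -m creep '[[0,0,0.02,0,0.3],[0,0,0.03,0,0.3]]'
```

```text
clock: 6.68
position: [0.5812, -0.0256, 0.159]
tool_rot: [-3.142, -0.0, 3.097]
force: [0.6, 0.9, -9.0]
grip_width: 0.0394
finger_force: 64.8
clock: 6.92
position: [0.5815, -0.0256, 0.1578]
tool_rot: [3.142, 0.0, 3.097]
force: [-0.3, -0.2, -8.8]
grip_width: 0.0394
finger_force: 64.8
```

```bash
python3 -m creep '[[0,0,0.02,0,0.3],[0,0,0.03,0,0.3],[0,0,0.03,0,0.3]]'
```

```text
clock: 7.3
position: [0.5814, -0.0255, 0.1563]
tool_rot: [3.142, 0.0, 3.097]
force: [-3.0, 0.9, 0.5]
grip_width: 0.0397
finger_force: 65.6
```

```bash
python3 -m creep '[[0,0,0,0,0.7],[0,0,0,0,0.7],[0,0,0,0,0.7],[0,0,-0.5,0,0.7],[0,0,-1.3,0,0.7]]';python3 -m creep '[[0.6,0,-0.3,0,0],[1.3,0,-0.5,0,0],[2,0,-0.5,0,0],[2.1,0,-0.5,0,0],[2.1,0,-0.5,0,0]]'
python3 - <<'E'
from h import *
st();c=cam("wrist");im=grab_frame("wrist");cv2.imwrite("pics/w3.png",im)
print(proj(c,w([[-.145,.211,.126],[-.145,.161,.126],[-.114,.206,.186],[-.114,.166,.186],[-.014,.206,.186],[-.014,.166,.186]])))
print(tool(w([-.114-.03,.187,.166])))
E
```

```text
clock: 7.92
position: [0.5807, -0.0255, 0.2338]
tool_rot: [-3.141, -0.002, 3.097]
force: [0.4, -0.0, 0.7]
grip_width: 0.0596
finger_force: 0.0
clock: 8.55
position: [0.4559, -0.0199, 0.2643]
tool_rot: [3.141, 0.001, 3.097]
force: [-0.2, 0.4, 0.2]
grip_width: -0.0003
finger_force: 0.0
t 8.55 pos [ 0.4559 -0.0199  0.2643] yaw 3.0974 F [-0.2  0.4  0.2] w -0.0003 ff 0.0 bin [-0.1894  0.1863  0.2643]
[[355.56198515 280.24315455]
 [283.5132856  280.29818889]
 [353.68827023 371.61767332]
 [285.36436485 371.66391374]
 [350.01898778 499.94923378]
 [289.36220791 499.98286803]]
[-0.74937892  0.01199081  1.63526642]
```

View pics/w3.png

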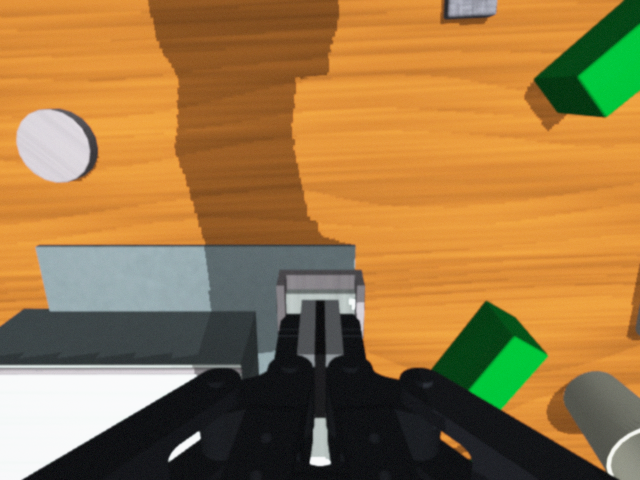

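```bash
python3 -m creep '[[-0.3,0,0.4,0,0],[-0.6,0,0.9,0,0],[-0.65,0,1.4,0,0],[-0.65,0.01,1.69,0,0],[-0.65,0.01,1.69,0,0]]'
python3 - <<'E'
from h import *
st();im=grab_frame("scene");c=cam("scene")
cv2.imwrite("pics/s2.png",cv2.resize(im[200:410,230:430],(571,600),interpolation=cv2.INTER_CUBIC))
for x in(0,.01,.02): print(x,np.round((proj(c,w([[x,.186,.116],[x+.104,.186,.118],[x+.104,.186,.108]]))-[230,200])*2.857))
E
```

```text
clock: 9.22
position: [0.4945, -0.0211, 0.1612]
tool_rot: [-3.141, -0.003, 3.097]
force: [0.1, 1.0, 1.3]
grip_width: 0.0004
finger_force: 0.0
t 9.22 pos [ 0.4945 -0.0211  0.1612] yaw 3.0973 F [0.1 1.  1.3] w 0.0004 ff 0.0 bin [-0.1508  0.1867  0.1612]
0 [[257. 296.]
 [368. 417.]
 [368. 423.]]
0.01 [[267. 307.]
 [380. 429.]
 [379. 436.]]
0.02 [[277. 319.]
 [391. 441.]
 [390. 448.]]
```

View pics/s2.png

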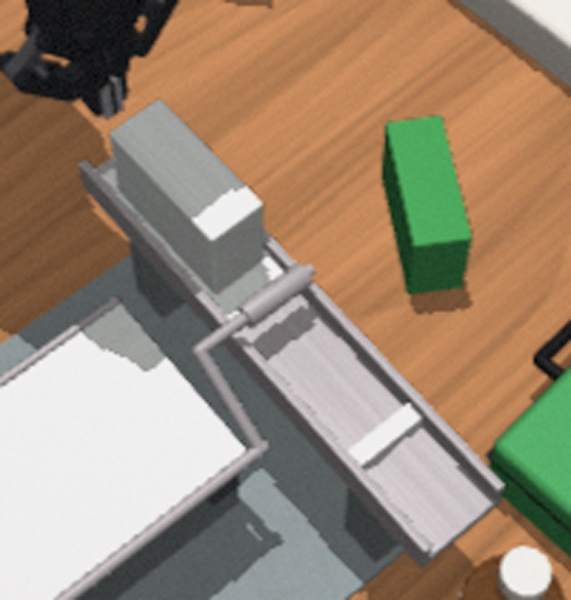

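The block stands in the channel with the fingers behind it. The buffer's near edge is at crop (377,428), which puts the step at about bin x = 9 mm. Pushing now.

```bash
python3 -m creep '[[-0.1,0,0,0,0],[-0.2,0,0,0,0],[-0.3,0,0,0,0],[-0.4,0,0,0,0],[-0.5,0,0,0,0]]'; python3 -c "
from h import *
st()";python3 -m creep '[[-0.1,0,0,0,0],[-0.2,0,0,0,0],[-0.3,0,0,0,0],[-0.4,0,0,0,0],[-0.5,0,0,0,0]]'; python3 -c "
from h import *
st()"
```

```text
clock: 9.9
position: [0.524, -0.0224, 0.1624]
tool_rot: [-3.142, -0.002, 3.097]
force: [-6.7, 1.0, 4.8]
grip_width: 0.0001
finger_force: 3.3
t 9.9 pos [ 0.524  -0.0224  0.1624] yaw 3.0974 F [-6.7  1.   4.8] w 0.0001 ff 3.3 bin [-0.1212  0.1868  0.1624]
clock: 10.52
position: [0.5525, -0.0238, 0.1622]
tool_rot: [-3.141, -0.005, 3.097]
force: [-17.9, 0.3, 11.0]
grip_width: 0.0001
finger_force: 8.4
t 10.53 pos [ 0.5525 -0.0238  0.1622] yaw 3.0971 F [-17.9   0.3  11. ] w 0.0001 ff 8.4 bin [-0.0927  0.1866  0.1622]
```

```bash
python3 -m creep '[[-0.1,0,-0.02,0,0],[-0.2,0,-0.04,0,0],[-0.3,0,-0.05,0,0],[-0.4,0,-0.05,0,0],[-0.5,0,-0.05,0,0]]'; python3 -c "
from h import *
st()"
```

```text
clock: 11.15
position: [0.5831, -0.0251, 0.1648]
tool_rot: [-3.141, -0.004, 3.097]
force: [-8.2, 0.9, 1.2]
grip_width: -0.0002
finger_force: 4.3
t 11.15 pos [ 0.5831 -0.0251  0.1648] yaw 3.0973 F [-8.2  0.9  1.2] w -0.0002 ff 4.3 bin [-0.062   0.1866  0.1648]
```

```bash
python3 -m creep '[[-0.1,0,-0.01,0,0],[-0.2,0,-0.02,0,0],[-0.3,0,-0.03,0,0],[-0.4,0,-0.03,0,0],[-0.5,0,-0.03,0,0]]'
python3 - <<'E'
from h import *
st();im=grab_frame("scene");c=cam("scene")
cv2.imwrite("pics/s3.png",cv2.resize(im[200:410,230:430],(571,600),interpolation=cv2.INTER_CUBIC))
E
```

```text
clock: 11.78
position: [0.6134, -0.0264, 0.1667]
tool_rot: [-3.141, -0.003, 3.097]
force: [-6.7, -0.3, -3.1]
grip_width: 0.0001
finger_force: 3.1
t 11.78 pos [ 0.6134 -0.0264  0.1667] yaw 3.0973 F [-6.7 -0.3 -3.1] w 0.0001 ff 3.1 bin [-0.0318  0.1866  0.1667]
```

View pics/s3.png

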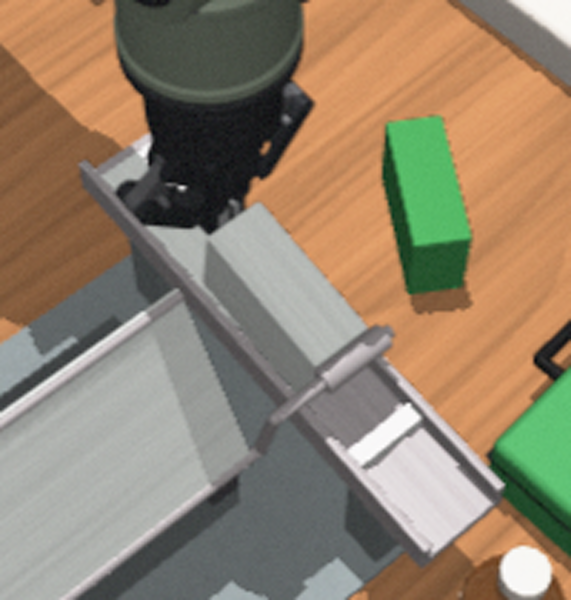

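The flap is opening, the roller is on the block's nose, and about 30 mm of travel remains to the step.

```bash
python3 -m creep '[[-0.08,0,0,0,0],[-0.16,0,0,0,0],[-0.22,0,0,0,0],[-0.27,0,0,0,0],[-0.3,0,0,0,0]]'; python3 -c "
from h import *
st()"; python3 -m creep '[[-0.02,0,0,0,0],[-0.04,0,0,0,0],[-0.06,0,0,0,0]]'; python3 -c "
from h import *
st()"
```

```text
clock: 12.45
position: [0.6313, -0.0272, 0.1665]
tool_rot: [-3.141, -0.003, 3.097]
force: [-6.5, -0.4, -2.2]
grip_width: 0.0001
finger_force: 3.1
t 12.45 pos [ 0.6313 -0.0272  0.1665] yaw 3.0973 F [-6.5 -0.4 -2.2] w 0.0001 ff 3.1 bin [-0.0139  0.1867  0.1665]
clock: 12.82
position: [0.6348, -0.0274, 0.1666]
tool_rot: [-3.141, -0.003, 3.097]
force: [-6.2, 0.9, -3.0]
grip_width: -0.0001
finger_force: 3.1
t 12.82 pos [ 0.6348 -0.0274  0.1666] yaw 3.0973 F [-6.2  0.9 -3. ] w -0.0001 ff 3.1 bin [-0.0103  0.1866  0.1666]
```

```bash
for i in 1; do python3 -m creep '[[-0.03,0,0,0,0],[-0.05,0,0,0,0]]' | grep -E "pos|force"; done; python3 -m creep '[[-0.03,0,0,0,0],[-0.05,0,0,0,0]]' | grep -E "pos|force"
```

```text
position: [0.6378, -0.0275, 0.1666]
force: [-6.5, -0.4, -1.9]
finger_force: 3.2
position: [0.6408, -0.0276, 0.1666]
force: [-7.5, 0.6, -3.1]
finger_force: 3.2
```

```bash
python3 -m creep '[[-0.03,0,0,0,0],[-0.03,0,0,0,0]]' | grep -E "pos|force"
```

```text
position: [0.6428, -0.0277, 0.1666]
force: [-5.3, 0.3, -3.7]
finger_force: 2.4
```

```bash
python3 -m creep '[[-0.03,0,0,0,0],[-0.03,0,0,0,0]]' | grep -E "pos|force"
```

```text
position: [0.6445, -0.0278, 0.1666]
force: [-5.8, 0.2, -3.7]
finger_force: 2.5
```

```bash
python3 -m creep '[[-0.03,0,0,0,0],[-0.03,0,0,0,0]]' | grep -E "pos|force"
```

```text
position: [0.6464, -0.0278, 0.1666]
force: [-5.3, -0.1, -4.1]
finger_force: 2.5
```

```bash
python3 -m creep '[[-0.03,0,0,0,0],[-0.03,0,0,0,0]]' | grep -E "pos|force"
```

```text
position: [0.6481, -0.0279, 0.1666]
force: [-5.4, 0.3, -3.2]
finger_force: 2.5
```

```bash
python3 -m creep '[[-0.03,0,0,0,0],[-0.03,0,0,0,0]]' | grep -E "pos|force"
```

```text
position: [0.65, -0.028, 0.1666]
force: [-5.4, 0.4, -3.0]
finger_force: 2.6
```

```bash
python3 -m creep '[[-0.03,0,0,0,0],[-0.03,0,0,0,0]]' | grep -E "pos|force"
```

```text
position: [0.6517, -0.0281, 0.1666]
force: [-5.8, 0.7, -2.4]
finger_force: 2.8
```

```bash
python3 -m creep '[[-0.03,0,0,0,0],[-0.03,0,0,0,0]]' | grep -E "pos|force"
```

```text
position: [0.653, -0.0281, 0.1665]
force: [-9.5, 0.9, -0.9]
finger_force: 4.7
```

Run:
```python
from h import *
st();im=grab_frame("scene")
cv2.imwrite("pics/s4.png",cv2.resize(im[240:400,290:430],(525,600),interpolation=cv2.INTER_CUBIC))
```

```text
t 15.07 pos [ 0.653  -0.0281  0.1665] yaw 3.0973 F [-9.5  0.9 -0.9] w 0.0001 ff 4.7 bin [0.0079 0.1866 0.1665]
```

View pics/s4.png

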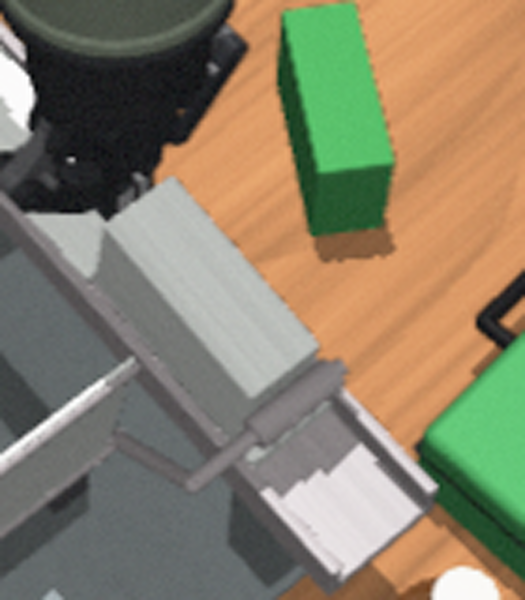

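Run:
```python
from h import *
from scipy.optimize import least_squares
c=cam("scene")
U=np.array([(103,228),(178,178),(247,395),(318,350)])/3.75+[290,240]
L=np.array([[-.05,.02,0],[-.05,-.02,0],[.05,.02,0],[.05,-.02,0]])
L=L[[1,0,3,2]]  # left in image = bin -y
def f(p):return (proj(c,w(L+np.array([p[0],p[1],0])+np.c_[0*L[:,0],0*L[:,0],p[2]+L[:,0]*p[3]]))-U).ravel()
r=least_squares(f,[.06,.186,.18,0]);print(r.x,r.fun.round(1))
# calibrate on s2 picture (block on runway, top z .186)
c2=np.array([(110,132),(160,100),(212,240),(265,206)])/2.857+[230,200]
U=c2;r=least_squares(f,[-.06,.186,.18,0]);print(r.x,r.fun.round(1))
```

```text
[ 0.05510556  0.19905726  0.13519093 -0.15323374] [ 0.9 -0.2 -1.2  0.1  0.6  1.1 -0.3 -1. ]
[-0.06732145  0.18698864  0.18011763  0.02042726] [-0.   0.4  0.7 -0.5 -0.4  0.7 -0.3 -0.6]
```

Run:
```python
from h import *
from scipy.optimize import least_squares
c=cam("scene")
L=np.array([[-.05,-.02,0],[-.05,.02,0],[.05,-.02,0],[.05,.02,0]])
for U in(np.array([(103,228),(178,178),(247,395),(318,350)])/3.75+[290,240],np.array([(110,132),(160,100),(212,240),(265,206)])/2.857+[230,200]):
  for k in(0,1):
    f=lambda p:(proj(c,w(L+np.array([p[0],.187,p[1]])+np.c_[0*L[:,0],0*L[:,0],k*L[:,0]*p[2]]))-U).ravel()
    r=least_squares(f,[0,.18,0]);print(r.x.round(4),r.fun.round(1),r.cost)
im=grab_frame("scene")
for d in silhouettes("scene","prop"): print(d["p"],np.array(d["extent"])*[640,480,640,480])
```

```text
[0.0676 0.1705 0.    ] [-0.3  1.3 -1.8  1.1  1.1  0.3  1.  -2.5] 7.307333280380209
[ 0.0676  0.1701 -0.0895] [-0.4  0.1 -1.8 -0.1  0.9  1.5  0.8 -1.3] 4.274024391584362
[-0.0674  0.1799  0.    ] [-0.1  0.1  0.7 -0.8 -0.4  1.  -0.3 -0.3] 1.1725982476256347
[-0.0673  0.1801  0.0204] [-0.   0.4  0.7 -0.5 -0.4  0.7 -0.3 -0.6] 0.9742117403805339
0.97 [363.2   240.816 396.48  302.88 ]
0.94 [316.096 289.68  374.784 355.824]
```

```bash
python3 -m creep '[[-0.02,0,0,0,0],[-0.02,0,0,0,0]]' | grep -E "pos|force"
```

```text
position: [0.6537, -0.0282, 0.1664]
force: [-12.5, 0.4, 0.8]
finger_force: 6.5
```

Stiffness is about 3–4 N/mm, so this is the buffer, pushed in by about 2 mm. Backing off.

```bash
python3 -m creep '[[0.05,0,0,0,0],[0.1,0,0,0,0],[0.2,0,0,0,0],[0.35,0,0,0,0],[0.6,0,0,0,0]]'|grep -E "pos|force|clock"; python3 -m creep '[[0.4,0,-0.2,0,0],[0.8,0,-0.8,0,0],[1.0,0,-1.6,0,0.5],[1.0,0,-2.4,0,1],[1.0,0.3,-2.8,0,1]]'|grep -E "pos|force|clock"
python3 - <<'E'
from h import *
im=grab_frame("scene");a=cv2.resize(im[240:400,290:430],(525,600),interpolation=cv2.INTER_CUBIC)
b2=cv2.resize(im[250:470,120:360],(273,250))
t=grab_frame("top")[95:275,325:505];t=cv2.resize(t,(275,275))
o=np.zeros((600,800,3),np.uint8);o[:,:525]=a;o[:275,525:]=t;o[300:550,525:798]=b2;cv2.imwrite("pics/s5.png",o);cv2.imwrite("pics/top5.png",grab_frame("top"))
for d in silhouettes("scene","prop"): print(d["p"],np.array(d["extent"])*[640,480,640,480])
for n in("scene","top"):
  for o in("round_specimen","square_specimen"):
    for d in silhouettes(n,o):
      m=cv2.findNonZero(d["mask"].astype(np.uint8));print(n,o,round(d["p"],2),np.round(np.array(d["extent"])*[640,480,640,480]),b(ray(cam(n),*cv2.minAreaRect(m)[0],.085)).round(3))
E
```

```text
clock: 16.1
position: [0.6195, -0.0266, 0.1674]
force: [0.5, 0.2, 0.0]
finger_force: 0.0
clock: 16.73
position: [0.5608, -0.007, 0.3384]
force: [-0.0, 0.5, -1.2]
finger_force: 0.0
0.64 [313.792 288.096 372.48  354.48 ]
0.61 [366.4   242.208 397.376 300.384]
0.61 [301.824 153.12  329.984 195.216]
scene round_specimen 0.94 [193. 381. 221. 410.] [-0.001 -0.055  0.085]
scene round_specimen 0.16 [431. 226. 478. 276.] [0.056 0.465 0.085]
scene square_specimen 0.64 [245. 343. 274. 372.] [0.001 0.045 0.085]
scene square_specimen 0.2 [430. 225. 475. 275.] [0.057 0.465 0.085]
```

View pics/s5.png

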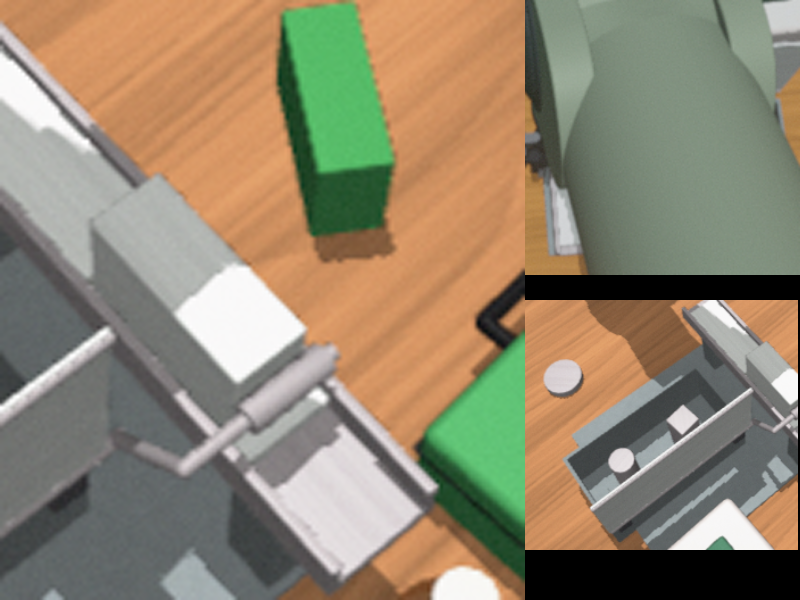

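The block sits in the pocket and the flap stands open. In the lower right inset the round specimen is at (622,460) and the square one at (683,420). Round: bin y ≈ -55 mm.

```bash
python3 -c "
from h import *
st();print(tool(w([0,-.055,.24])))"
```

```text
t 17.12 pos [ 0.5602 -0.0065  0.3345] yaw 3.0967 F [-0.5 -0.7  0.8] w 0.0856 ff 0.0 bin [-0.0857  0.2042  0.3345]
[-1.43685449 -4.31787115  1.57450198]
```

```bash
python3 -m creep '[[-0.2,-0.8,0,0,0.7],[-0.5,-1.7,0,0,0.7],[-0.9,-2.6,0,0,0.7],[-1.2,-3.5,0,0,0.7],[-1.44,-4.2,0,0,0.7]]'|grep -E "pos|clock";python3 -m creep '[[0,-0.12,0.4,0,0.7],[0,-0.12,1.0,0,0.7],[0,-0.12,1.4,0,0.7],[0,-0.12,1.5,0,0.7]]'|grep -E "pos|force"
python3 - <<'E'
from h import *
st();c=cam("wrist");im=grab_frame("wrist");cv2.imwrite("pics/w6.png",im)
for o in("round_specimen","square_specimen"):
    for d in silhouettes("wrist",o):
      m=d["mask"].astype(np.uint8);r=cv2.minAreaRect(cv2.findNonZero(m));print(o,round(d["p"],2),np.round(np.array(d["extent"])*[640,480,640,480]),r,b(ray(c,*r[0],.085)).round(4))
print(proj(c,w([[0,-.055,.085],[-.055,-.055,.1]])))
E
```

```text
clock: 17.75
position: [0.6355, -0.2644, 0.3343]
position: [0.6346, -0.2688, 0.2432]
force: [-0.8, -0.0, 0.3]
finger_force: 0.0
t 18.25 pos [ 0.6346 -0.2688  0.2432] yaw 3.0969 F [-0.8 -0.   0.3] w 0.0598 ff 0.0 bin [-1.000e-04 -5.460e-02  2.432e-01]
round_specimen 0.91 [296. 163. 348. 228.] ((321.5, 192.0), (68.0, 53.0), 90.0) [-0.0143 -0.0534  0.085 ]
square_specimen 0.92 [420. 165. 500. 234.] ((460.5469970703125, 198.11178588867188), (70.86756896972656, 75.1625747680664), 85.60128784179688) [-0.0098  0.0437  0.085 ]
square_specimen 0.24 [633. 350. 639. 388.] ((636.0, 367.5), (33.0, 6.0), 90.0) [0.1294 0.1981 0.085 ]
[[319.26553765 211.8163769 ]
 [319.08847619 134.11907937]]
```

View pics/w6.png

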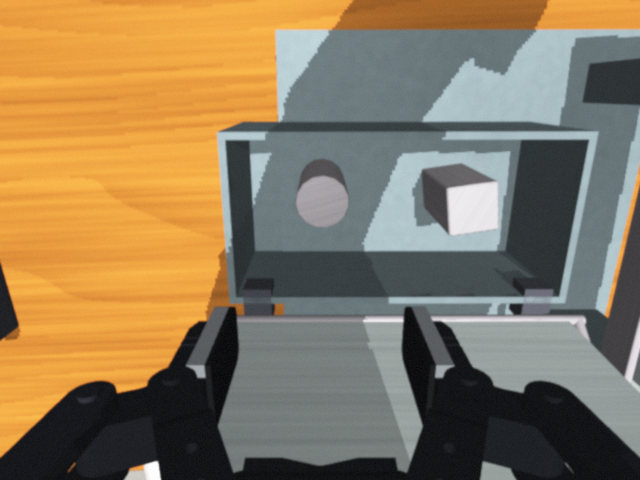

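The round specimen's top is a disc centred at (322,201) with radius 26 px. The square one is at (472,208). The bin walls are clear of both.

Run:
```python
from h import *
st();c=cam("wrist");P=ray(c,322,201.5,.085);print(P,b(P).round(4));P[2]=.054;print(tool(P))
```

```text
t 18.4 pos [ 0.6356 -0.269   0.2458] yaw 3.0971 F [0.7 0.1 0.3] w 0.0599 ff 0.0 bin [ 0.0009 -0.0548  0.2458]
[ 0.62942412 -0.26735199  0.085     ] [-0.0053 -0.0534  0.085 ]
[0.10467363 0.02432974 3.19679797]
```

```bash
python3 -m creep '[[0.09,0.02,0.6,0,0.7],[0.09,0.02,1.3,0,0.7],[0.09,0.02,2.0,0,0.7],[0.09,0.02,2.6,0,0.7],[0.09,0.02,2.9,0,0.7]]'|grep -E "pos|force";python3 -m creep '[[0,0,0.2,0,0.7],[0,0,0.3,0,0.7],[0,0,0.3,0,0.2],[0,0,0.3,0,0.2],[0,0,0.3,0,0.2]]' 40; python3 -m creep '[[0,0,0,0,0.2],[0,0,0,0,0.2]]'
```

```text
position: [0.6301, -0.2673, 0.0705]
force: [0.9, -0.1, 0.3]
finger_force: 0.0
clock: 19.65
position: [0.6307, -0.2676, 0.0543]
tool_rot: [-3.141, 0.001, 3.097]
force: [0.0, 0.8, 6.7]
grip_width: 0.0374
finger_force: 40.1
clock: 19.9
position: [0.6307, -0.2675, 0.0543]
tool_rot: [-3.141, 0.001, 3.097]
force: [-0.8, 0.2, 6.3]
grip_width: 0.0373
finger_force: 40.1
```

```bash
python3 -m creep '[[0,0,-0.4,0,0.2],[0,0,-1.0,0,0.2],[0,0,-1.7,0,0.2],[0,0,-2.4,0,0.2],[0,0,-3.2,0,0.2]]'|grep -E "pos|force";python3 -m creep '[[0,0,-0.5,0,0.2],[0.2,0.2,-0.8,0,0.2],[0.5,0.8,-0.9,0,0.2],[0.8,1.5,-0.9,0,0.2],[1,2.2,-0.9,0,0.2]]'
python3 - <<'E'
from h import *
st();im=grab_frame("top");print([ (round(d["p"],2),np.round(np.array(d["extent"])*[640,480,640,480])) for d in silhouettes("top","pan")])
print(tool([.546,.381,.2]))
E
```

```text
position: [0.6296, -0.2672, 0.2465]
force: [1.1, -0.4, -2.5]
finger_force: 40.5
clock: 21.15
position: [0.575, -0.1317, 0.2996]
tool_rot: [3.142, 0.0, 3.097]
force: [0.8, 0.3, -2.2]
grip_width: 0.0368
finger_force: 40.7
t 21.15 pos [ 0.575  -0.1317  0.2996] yaw 3.0968 F [ 0.8  0.3 -2.2] w 0.0368 ff 40.7 bin [-0.0655  0.0798  0.2996]
[(0.7, array([131., 224., 218., 333.]))]
[0.82283399 8.45287418 1.6808687 ]
```

```bash
python3 -m creep '[[0.1,0.8,0,0,0.2],[0.2,1.7,0,0,0.2],[0.3,2.6,0,0,0.2],[0.4,3.5,0,0,0.2],[0.5,4.4,0,0,0.2]]'|grep -E "pos";python3 -m creep '[[0.1,0.9,0,0,0.2],[0.2,1.8,0,0,0.2],[0.3,2.7,0,0,0.2],[0.3,3.4,0,0,0.2],[0.3,3.6,0,0,0.2]]'
python3 - <<'E'
from h import *
for n,z in(("top",.068),("scene",.068)):
    im=cv2.imread(f"pics/{n}0.png");u,v=((168,263),(432,171))[n=="scene"]
    g=cv2.medianBlur(im[v-50:v+50,u-50:u+50],3);h=cv2.cvtColor(g,cv2.COLOR_BGR2GRAY).astype(float)
    med=np.median(h[45:56,45:56]);m=(abs(h-med)<14).astype(np.uint8);m=cv2.morphologyEx(m,cv2.MORPH_OPEN,np.ones((3,3)))
    k,l,s,ce=cv2.connectedComponentsWithStats(m,connectivity=4);i=l[50,50];ct=max(cv2.findContours((l==i).astype(np.uint8),0,1)[0],key=cv2.contourArea)
    e=cv2.fitEllipse(cv2.convexHull(ct));print(n,e,ray(cam(n),e[0][0]+u-50,e[0][1]+v-50,z))
st();print(tool([.546,.381,.13]))
E
```

```text
position: [0.5574, 0.1337, 0.2996]
clock: 22.5
position: [0.5484, 0.3515, 0.2988]
tool_rot: [3.141, -0.001, 3.1]
force: [-0.8, 0.2, -2.1]
grip_width: 0.0372
finger_force: 41.2
top ((50.23876953125, 50.50864028930664), (55.93853759765625, 58.87787628173828), 36.064598083496094) [0.54541443 0.38144126 0.068     ]
scene ((50.45484161376953, 49.91189956665039), (41.95738220214844, 57.02259063720703), 98.56680297851562) [0.5483236  0.37987772 0.068     ]
t 22.5 pos [0.5484 0.3515 0.2988] yaw 3.1003 F [-0.8  0.2 -2.1] w 0.0372 ff 41.2 bin [-0.113   0.5614  0.2988]
[0.05860138 0.48852051 2.81380813]
```

```bash
python3 -m creep '[[0.04,0.3,0.4,0,0.2],[0.04,0.48,1.0,0,0.2],[0.04,0.48,1.7,0,0.2],[0.04,0.48,2.4,0,0.2],[0.04,0.48,2.75,0,0.2]]'|grep -E "pos";python3 -m creep '[[0,0,0.06,0,0.2],[0,0,0.12,0,0.2],[0,0,0.18,0,0.2],[0,0,0.2,0,0.2]]'; python3 -c "
from h import *
print(tool([.547,.381,.1173]))"
```

```text
position: [0.5479, 0.3761, 0.1321]
clock: 23.62
position: [0.5483, 0.3778, 0.1227]
tool_rot: [3.141, 0.001, 3.097]
force: [-0.5, 0.1, -2.9]
grip_width: 0.0371
finger_force: 41.2
[0.02486317 0.05225231 0.09013671]
```

```bash
python3 -m creep '[[0.02,0.05,0.02,0,0.2],[0.02,0.05,0.04,0,0.2],[0.02,0.05,0.05,0,0.2],[0.02,0.05,0.06,0,0.2]]'|grep -E "pos|force";python3 -m creep '[[0,0,0.015,0,0.2],[0,0,0.015,0,0.2]]'|grep -E "pos|force"
```

```text
position: [0.5471, 0.3807, 0.1187]
force: [0.2, 0.2, -1.9]
finger_force: 41.2
position: [0.5471, 0.3807, 0.1177]
force: [0.5, 0.7, -3.4]
finger_force: 41.2
```

```bash
python3 -m creep '[[0,0,0.015,0,0.2],[0,0,0.02,0,0.2]]'|grep -E "pos|force"
```

```text
position: [0.5473, 0.3809, 0.1173]
force: [-2.0, -2.1, 10.0]
finger_force: 42.1
```

Touchdown. Releasing and withdrawing upward.

```bash
python3 -m creep '[[0,0,-0.01,0,0.2],[0,0,-0.01,0,0.35],[0,0,-0.01,0,0.6],[0,0,-0.01,0,0.7],[0,0,-0.01,0,0.7]]'|grep -E "pos|force|wid";python3 -m creep '[[0,0,-0.2,0,0.7],[0,0,-0.8,0,0.7],[0,0,-1.6,0,0.7],[0,0,-2.4,0,0.7],[0,0,-2.4,0,0.7]]'|grep -E "pos|force|clock"
python3 - <<'E'
from h import *
c=cam("wrist");im=grab_frame("wrist")
for o in("round_specimen","pan"):
    for d in silhouettes("wrist",o):
      print(o,round(d["p"],2),np.round(np.array(d["extent"])*[640,480,640,480]))
print(proj(c,[[.547,.381,.148],[.547,.381,.068]]))
grab_frame("scene")
for o in("round_specimen","square_specimen","prop","cup","test_block"):
    for d in search_frame("scene",o)[:2]:print(o,round(d["p"],2),np.round(np.array(d["extent"])*[640,480,640,480]))
cs=cam("scene");print(proj(cs,[[.547,.381,.148],[.547,.381,.068]]))
st()
E
```

```text
position: [0.5471, 0.3808, 0.1172]
force: [-0.8, -0.3, 0.3]
grip_width: 0.0594
finger_force: 0.0
clock: 25.88
position: [0.5484, 0.3816, 0.2661]
force: [0.9, -0.0, -0.5]
finger_force: 0.0
round_specimen 0.59 [287. 170. 346. 249.]
pan 0.56 [193.   0. 421. 286.]
[[317.9670513  225.31595195]
 [317.94101095 194.66119247]]
round_specimen 0.79 [421. 135. 444. 177.]
square_specimen 0.81 [246. 338. 276. 374.]
prop 0.78 [304. 143. 332. 195.]
prop 0.71 [366. 241. 399. 301.]
cup 0.66 [431. 226. 474. 274.]
test_block 0.66 [137. 303. 172. 334.]
[[438.00483528 144.58390059]
 [432.35000343 170.29642171]]
t 26.32 pos [0.547  0.3807 0.2606] yaw 3.0974 F [ 0.4 -0.9 -0.4] w 0.0595 ff 0.0 bin [-0.1158  0.5905  0.2606]
```

```bash
python3 -c "
from h import *
grab_frame('scene');print([np.round(np.array(d['extent'])*[640,480,640,480]) for d in search_frame('scene','prop')],[np.round(np.array(d['extent'])*[640,480,640,480]) for d in search_frame('scene','flap')])
print(bot.job_done())"
```

```text
[array([366., 242., 397., 300.]), array([302., 143., 328., 197.]), array([313., 286., 371., 353.])] [array([178., 329., 381., 457.])]
the job is handed in; nothing more can be done
None
```

The job is handed in at about 26 s of the 72 s. The block went into the pocket with a buffer touch of about 2 mm by my force reading. The flap was still propped in the last picture. The round specimen stands on the balance pan within a few millimetres of its centre. The square specimen, disc and cup show no movement in the pictures. The judge's verdict was not returned.

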